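# Open the sanitiser jug's push-and-turn cap

### The arm

A 6-joint arm with a two-finger parallel gripper is mounted at the origin on the work surface. World frame = base frame: x ahead of the robot, y to its left, z up, the work surface at z = 0. Lengths are in m, angles in rad, forces in N, time in s.
With the tool pointing down it reaches from about 0.35 to 0.925 m from the base axis. Payload 6.4 kg.
Tool frame: the origin (TCP) lies at the centre of the arm's flange, where the gripper is bolted on; the fingertips stand 173 mm ahead of it and the grasp point (between the pads) lies 155 mm ahead of it; z points along the fingers, y is the line along which they close (so a half turn about z gives the same grasp; the last joint's range is limited). The gripper opens to 85 mm and grips with 20 to 120 N. Pads are 22 mm wide; open, the fingers measure 114 mm over their backs; the gripper's body (76 mm by 85 mm) begins 54 mm behind the grasp point. The pads swing forward as they close: fully open they stand 13 mm farther back than shut.
Start: joints at [-1.398, 0.245, 1.558, -0, 1.339, -0.174], TCP at [0.221, -0.611, 0.405] pointing down, gripper open.
Joint ranges: [-3.13, 3.13], [-1.02, 2.26], [0.13, 2.54], [-0.95, 4.09], [0.21, 2.88], [-2.74, 2.74]. Speed limits (rad/s): [2.57, 2.57, 3.14, 3.14, 3.14, 3.14].

### API

Orientations are given as a rotation vector (axis times angle).
In Python, from cell import sense, viewer, robot gives the robot as it stands.
- The arm moves only by the shell command python3 -m inch 'ROWS' [OPENING] [FORCE]. ROWS is JSON, a list that holds one entry, the list of rows, each a list of 4 numbers: the shift along the tool's x, y, z in mm, then the turn about the tool's z in degrees. In form: [[[tx, ty, tz, turn], ...]]. A call has 1 to 20 rows; each row shifts and turns the commanded pose from where the row before left it, along the tool's axes as they then stand; what a row does not reach is not made up. A row lasts 1/12 s, in which the tool goes at most 41.7 mm and 7.16 degrees, less where a joint would pass 70% of its speed; a pose out of reach is approached as far as the arm can. A call is refused whole if a number of a shift passes 41.7 or a number of a turn 7.16, either way. A call with a gripper value outside its range is refused whole. OPENING is the opening, from 0 (shut) to 1 (fully open), set as the call begins (- or left out, the last holds). The fingers move at their own pace and stop on an object; FORCE is the grip in N (left out, the last holds). Time passes only in rows, so rows that do not move let the fingers close. It gives the time, the measured TCP pose, the force, the opening and the grip force at its end, in the units of the state.
- sense(): the state, without advancing time (a new reading comes with each control period).
- viewer.grab_frame(name): name is "scene" or "top" or "wrist"; returns the picture (480x640x3 uint8, red, green, blue); there is no depth.
- viewer.calibration(name): a dict with "mtx" (3x3 intrinsics, pixels), "R" (3x3) and "t" (3): a world point X has camera coordinates R X + t. Camera axes: x right, y down, z forward; pixel columns grow to the right and rows downward; lengths in m; the calibration is good to about 2 mm. A picture is of the moment at which its call begins: read the wrist's pose just before it. calibration takes no time and is no camera call; for the wrist camera it gives the pose at the moment of the call.
- robot.sign_off(): hands the job in; it is judged then, once.
The state is a dict: "clock": time; "joint_pos": joint angles; "dq": joint speeds; "joint_efforts": joint torques, N m; "eef_pos": TCP position; "orientation": TCP orientation; "force": force on the tool from outside, world axes, zero at the start; "moment": the same for the moment, N m; "opening": finger opening in m; "finger_force": force on a finger pad.
Only numpy, scipy, OpenCV 4.12 (cv2) and the standard library are available. Lean on these libraries where they do the work, as an engineer would, in place of code of your own. Each camera call takes 0.05 s, during which the arm holds its last target. There are 200 camera calls.

### The job

The sandwich table is about to be wiped down. First swing the orange turnbutton fully across the blue sanitiser jug's shoulder so that the jug is locked into its steel holder, then press the white push-and-turn safety cap down, twist it anticlockwise until it is free, and lift it off. Finish still gripping the cap, upright and motionless about a hand's breadth straight above the open neck, with the turnbutton still across and the jug still standing in its holder, and leave everything else on the table where it is.

Things in the scene. Friction and masses are not known exactly. Their poses are not given: they have to be found in the camera images.
- holder: Steel jug holder fixed to the table, its place and yaw vary. A tray 116 x 116 mm, floor 8 mm thick, low walls to 50 mm, pocket 104 mm square. Origin: centre of its underside, on the table. On its local -y side, 95 mm from the centre, stands a post of 16 mm diameter, 136 mm high, that carries the orange turnbutton.
- turnbutton (a joint): Angle of the orange turnbutton about the vertical axis of its post, rad. 0: its blade points along the holder's local +x (past the jug, jug free); it grows anticlockwise seen from above; 1.57, at its stop: the blade points along local +y, across the jug's shoulder (locked). Starts between 0.15 and 0.6. Stays where left; friction torque 0.06 N m.
- turnbutton_grip (a point): Grip point of the turnbutton, on its turning axis, 168 mm above the table: middle of an upright orange fin 32 mm long (along the blade), 10 mm thick, from 144 mm to 180 mm above the table, centred on the axis. The point's x axis points along the blade, z up.
- turnbutton_tip (a point): Tip of the turnbutton's blade, 65 mm from its axis; the blade is 16 mm wide and 8 mm thick, 136 to 144 mm above the table, and passes 3 mm over the jug's shoulder.
- jug: Loose blue square jug of 0.6 to 1 kg standing in the holder's pocket with 2 mm of play on each side, axes as the holder's. Origin: centre of its underside (8 mm above the table). Body 100 x 100 x 125 mm with a flat shoulder at 125 mm, then a round neck 44 mm across with a collar 51 mm across from 150 to 154 mm.
- jug_mouth (a point): Centre of the jug's mouth, on its vertical axis, 174 mm above the jug's underside, 182 mm above the table (inside the cap while this is on).
- cap: White round ribbed push-and-turn cap, red ring on top, 52 mm diameter, 30 mm high, 30 g. Origin: centre of its underside, 162 mm above the jug's underside (170 mm above the table) when locked; z up, x along the jug's x when locked. It must be pressed down at least 4.5 mm and kept down for the first 0.75 rad of turn, anticlockwise from above; free at 1.1 to 1.5 rad (aim for 1.3).
- cap_top (a point): Centre of the cap's flat top, 200 mm above the table when locked. A spring pushes the cap up: 4 N to start moving it, then 1 N more per mm; it bottoms at 8 mm, 12 N. It cannot turn clockwise; a stop ends the anticlockwise turn at 1.5 rad. Once free, the spring lifts it 2 mm and it comes straight off.
- cup: White cup, 76 mm across, 90 mm high, bystander; origin at the centre of its underside.
- spice_jar: Amber jar with black lid, 44 mm across, 85 mm high, bystander; origin at the centre of its underside.
- mustard: Yellow bottle with red cap, 60 mm across, 150 mm high, bystander; origin at the centre of its underside.
- tub: Clear open tub 160 x 110 x 60 mm, bystander; origin at the centre of its underside.
- spatula: Spatula lying on the table, bystander; origin under its middle.
- plate: White plate, 180 mm across, 20 mm high, bystander; origin at the centre of its underside.

How it is judged:
On the way, in this order (a step that is already met when the one before it is completed fails the run):
1. the turnbutton is across the jug's shoulder, with the cap still locked on (value of joint turnbutton above 1.35 rad and angle between the x axis of cap and the x axis of jug, either way round below 0.4 rad), for 0.2 s.
2. the cap is pressed down (z of cap in the frame of jug below 0.158 m), for 0.05 s.
3. the cap is twisted free while still on the neck (angle between the x axis of cap and the x axis of jug, either way round above 0.95 rad and z of cap in the frame of jug below 0.169 m), for 0.05 s.
At the end, for the whole second after the job is handed in: The cap is held still in the fingers, its underside 30 to 200 mm above the mouth and within 40 mm of straight above it, tilted less than 17 degrees and not touching the jug; the turnbutton is across (1.35 rad or more); the jug stands upright in its holder (z of cap in the frame of jug_mouth between 0.03 and 0.2 m and horizontal distance between cap and jug_mouth below 0.04 m and angle between cap's own z axis and vertical below 0.3 rad and linear speed of cap below 0.03 m/s and contact force between cap and the fingers above 1 N and contact force between cap and jug below 0.1 N and value of joint turnbutton above 1.35 rad and z of jug in the frame of holder below 0.014 m and angle between jug's own z axis and vertical below 0.08 rad and linear speed of jug below 0.02 m/s); the arm keeps its last pose, push and grip.
It fails at once if the jug is lifted or tipped out of its holder (z of jug in the frame of holder above 0.025 m or angle between jug's own z axis and vertical above 0.2 rad).
It fails at once if a bystander is moved by more than 30 mm or knocked over (distance of any of cup, spice_jar, mustard, tub, spatula, plate from where it was at the start of the episode above 0.03 m or angle between any of cup, spice_jar, mustard, tub, plate's own z axis and vertical above 0.5 rad).
It also fails if it takes over 54 s, if anything falls off the work surface, if the arm or the gripper's body presses on something with over 40 N, if the wrist force passes 120 N, or if a joint passes its speed limit or range.

## Working session

There is one attempt and no reset: what is moved stays moved. The work goes in short steps, Python scripts to look and compute and a shell command to move; the robot and the scene stay as the last step left them, time stands still between calls to the robot, and variables do not carry over. Pictures are saved under pics/ and viewed, at most 10 in all, crops included, and the job is handed in when it is done.

```bash
mkdir -p pics; ls; python3 - <<'E'
from cell import sense, viewer, robot
import cv2
for n in ("scene","top"):
    cv2.imwrite(f"pics/{n}0.png",viewer.grab_frame(n)[:,:,::-1])
s=sense();print(s)
E
```

```text
pics
{'clock': 0.1, 'joint_pos': array([-1.39807843e+00,  2.45711048e-01,  1.55893995e+00, -1.30732353e-05,
        1.33872059e+00, -1.74092045e-01]), 'dq': array([ 3.92838050e-04, -3.07333263e-03, -2.31245128e-03, -3.53637046e-04,
       -1.84081540e-03, -3.83390675e-05]), 'joint_efforts': array([ 1.85562117e-04, -4.30662346e+01, -3.27132547e+01, -1.04390704e-04,
        2.80492706e-03,  1.19923450e-05]), 'eef_pos': array([ 0.22090539, -0.61107509,  0.40368577]), 'orientation': array([-3.09272509e+00, -5.41739493e-01,  1.80505095e-05]), 'force': array([-0.03406404,  0.02153701,  0.38214602]), 'moment': array([ 0.01931802, -0.0318278 , -0.00413086]), 'finger_force': 0.0, 'opening': 0.08557410518549068}
```

View pics/scene0.png

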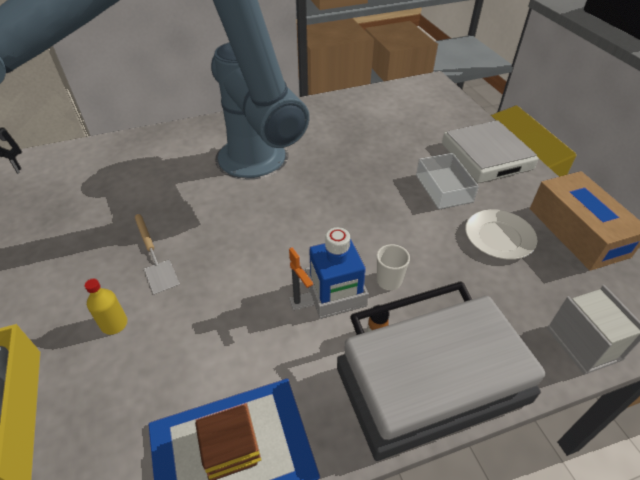

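View pics/top0.png

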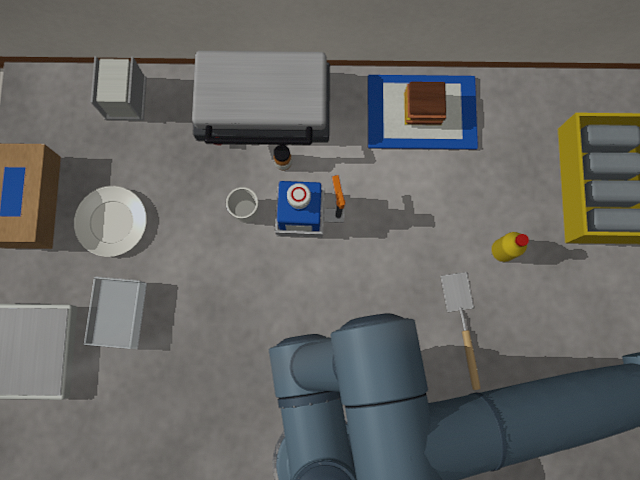

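The top view shows the cap at about (298,196), the turnbutton at (339,200), the cup at (242,202) and the jar at (282,155). The scene view shows the cap at (338,238) and the turnbutton at (297,265). Next I'll enlarge both.

```bash
python3 - <<'E'
import cv2,numpy as np
a=cv2.imread("pics/top0.png")[160:250,260:360]; b=cv2.imread("pics/scene0.png")[220:320,270:380]
f=lambda i:cv2.resize(i,(400,int(400*i.shape[0]/i.shape[1])),interpolation=cv2.INTER_CUBIC)
a,b=f(a),f(b);h=max(a.shape[0],b.shape[0])
p=lambda i:np.vstack([i,np.zeros((h-i.shape[0],400,3),np.uint8)])
cv2.imwrite("pics/crop0.png",np.hstack([p(a),p(b)]))
E
cat > h.py <<'E'
import numpy as np
from cell import viewer
def ray(n,u,v,z,c=None):
    c=c or viewer.calibration(n)
    K,R,t=(np.array(c[k]) for k in("mtx","R","t"));t=t.ravel()
    d=R.T@np.linalg.solve(K,[u,v,1]);o=-R.T@t
    return o+d*(z-o[2])/d[2]
E
```

```text
(no output)
```

View pics/crop0.png

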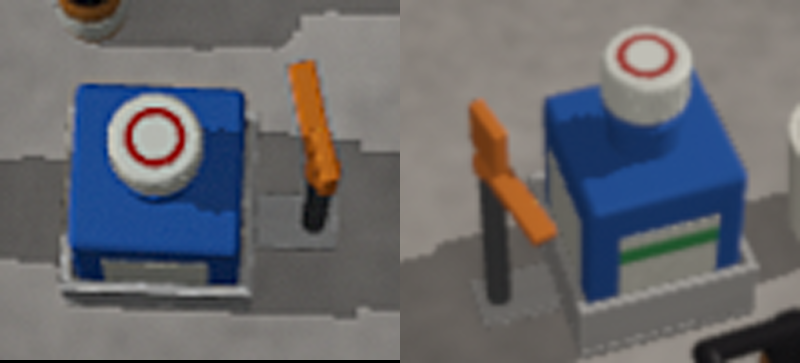

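```bash
python3 - <<'E'
from h import *
q=lambda l,*a:print(l,ray(*a).round(4))
q("cap top",'top',298.75,194.25,.2);q("cap sc",'scene',337.7,235.1,.2)
q("tip top",'top',335.5,176,.144);q("tip sc",'scene',310.7,284.1,.144)
q("fin sc",'scene',294.2,251.1,.18)
q("post base top",'top',338.3,217,.0);q("post base sc",'scene',297,302.5,.0)
for u,v in((278.8,181.5),(321,182.5),(320,223.7),(277.5,222.5)): q("shoulder",'top',u,v,.133)
c=viewer.calibration('wrist');print(c)
E
```

```text
cap top [0.5932 0.0597 0.2   ]
cap sc [0.5936 0.0601 0.2   ]
tip top [ 0.652  -0.0228  0.144 ]
tip sc [ 0.655  -0.0208  0.144 ]
fin sc [ 0.5887 -0.0339  0.18  ]
post base top [ 0.5871 -0.0356  0.    ]
post base sc [ 0.589 -0.035  0.   ]
shoulder [0.6404 0.1081 0.133 ]
shoulder [0.6392 0.0103 0.133 ]
shoulder [0.5417 0.0117 0.133 ]
shoulder [0.5433 0.1089 0.133 ]
{'mtx': array([[370.75271385,   0.        , 321.96144245],
       [  0.        , 370.75271385, 233.88610615],
       [  0.        ,   0.        ,   1.        ]]), 'R': array([[ 0.34002309, -0.9404157 , -0.00161889],
       [-0.9055447 , -0.32787836,  0.26922959],
       [-0.25371854, -0.0900783 , -0.96307466]]), 't': array([-0.64909258, -0.0349189 ,  0.37913293])}
```

Both views agree. The cap is at about (0.593, 0.060) and the post at about (0.588, -0.035), and the 95 mm between them matches the spec. The blade is at about 0.2 rad. Next I move above the turnbutton.

```bash
python3 -m inch '[[[10,-8,0,0],[20,-15,0,0],[30,-23,0,0],[30,-23,0,0],[30,-23,0,0],[30,-23,0,0],[30,-23,0,0],[30,-23,0,0],[30,-23,0,0],[30,-23,0,0],[30,-23,0,0],[30,-23,0,0],[30,-23,0,0],[30,-23,0,0],[30,-23,0,0],[30,-23,0,0],[30,-23,0,0],[30,-23,0,0],[20,-15,0,0],[11,-11,0,0]]]' 0.5; python3 -m inch '[[[0,0,0,4.3],[0,0,0,4.3],[0,0,0,0],[0,0,0,0]]]'
python3 - <<'E'
from cell import *
from h import *
import cv2
s=sense();c=viewer.calibration('wrist');cv2.imwrite("pics/w1.png",viewer.grab_frame('wrist')[:,:,::-1])
print(s['eef_pos'],s['orientation'],s['opening'],s['clock'])
for p in((.5885,-.0345,.18),(.5934,.06,.2),(.6535,-.0218,.144)):
    x=c['mtx']@(c['R']@np.array(p)+np.ravel(c['t']));print(x[:2]/x[2])
np.save('c1.npy',c,allow_pickle=True)
E
```

```text
clock: 1.77
eef_pos: [0.5885, -0.032, 0.4044]
orientation: [-3.093, -0.546, 0.0]
force: [-0.1, -0.3, -0.1]
opening: 0.0429
finger_force: 0.0
clock: 2.1
eef_pos: [0.5876, -0.0347, 0.4044]
orientation: [-3.126, -0.312, 0.001]
force: [-0.3, 0.1, -0.3]
opening: 0.043
finger_force: 0.0
[ 0.58759918 -0.03465312  0.40440544] [-3.12571541e+00 -3.12141246e-01  9.26823323e-04] 0.04296687824840233 2.1
[322.26941219 256.66851879]
[133.08688182 224.33643624]
[322.94924766 132.19792604]
```

View pics/w1.png

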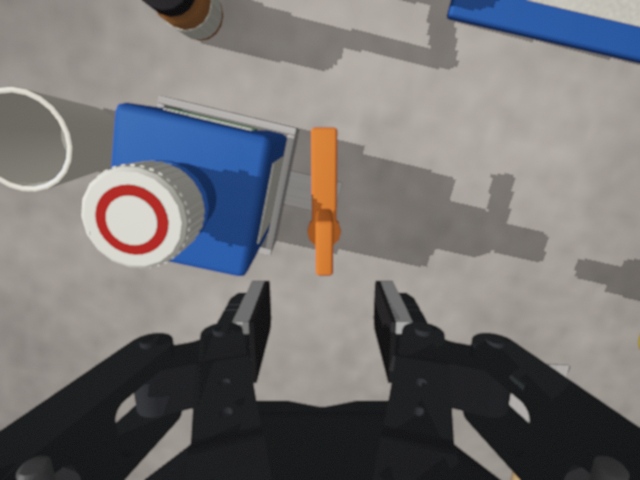

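The wrist view shows the blade vertical, so it is aligned with the tool's x axis. Its tip is at (324,128), the fin top is centred at about (323,243), and the cap top is at (132,219).

```bash
python3 - <<'E'
from h import *
c=np.load('c1.npy',allow_pickle=True).item()
for u,v,z in((323,210,.18),(323,275,.18),(323,243,.18),(324,128,.144),(132,219,.2)):print(ray('',u,v,z,c).round(4))
E
```

```text
[ 0.6144 -0.0297  0.18  ]
[ 0.5779 -0.0371  0.18  ]
[ 0.5963 -0.0333  0.18  ]
[ 0.656  -0.0219  0.144 ]
[0.596  0.0607 0.2   ]
```

```bash
python3 -m inch '[[[3.5,0,8,0],[0,0,14,0],[0,0,14,0],[0,0,14,0],[0,0,14,0],[0,0,10,0],[0,0,6,0],[0,0,0,0],[0,0,0,0]]]'; python3 -m inch '[[[0,0,0,0],[0,0,0,0],[0,0,0,0],[0,0,0,0],[0,0,0,0],[0,0,0,0],[0,0,0,0],[0,0,0,0]]]' 0 30
```

```text
clock: 2.9
eef_pos: [0.5915, -0.0346, 0.3247]
orientation: [-3.126, -0.309, 0.0]
force: [-0.4, 0.4, -0.5]
opening: 0.0429
finger_force: 0.0
clock: 3.57
eef_pos: [0.5918, -0.0347, 0.3257]
orientation: [3.126, 0.308, 0.002]
force: [-0.3, -0.4, 5.6]
opening: 0.0097
finger_force: 32.1
```

```bash
python3 -m inch '[[[0,0,-1,-3],[0,0,0,-6],[0,0,0,-7],[0,0,0,-7],[0,0,0,-7],[0,0,0,-7],[0,0,0,-7],[0,0,0,-7],[0,0,0,-7],[0,0,0,-7],[0,0,0,-6],[0,0,0,-4],[0,0,0,0],[0,0,0,0],[0,0,0,0]]]'; python3 -c "
from cell import *;s=sense();print(s['moment'],s['joint_pos'])"
```

```text
clock: 4.82
eef_pos: [0.592, -0.0351, 0.3258]
orientation: [2.29, 2.145, 0.002]
force: [5.9, -3.3, -2.3]
opening: 0.0099
finger_force: 31.1
[-0.47493811 -0.78548682  0.11313225] [-2.50193327e-01  1.95918023e-01  1.76730331e+00 -6.94306499e-04
  1.17448184e+00 -1.84576428e-01]
```

```bash
python3 -m inch '[[[0,0,0,-2],[0,0,0,0],[0,0,0,0]]]'; python3 -c "
from cell import *;s=sense();print(s['moment'])"; python3 -m inch '[[[0,0,0,0],[0,0,0,0],[0,0,0,0],[0,0,0,0]]]' 0.5; python3 -m inch '[[[0,0,-10,0],[0,0,-25,0],[0,0,-25,0],[0,0,-20,0],[0,0,0,0],[0,0,0,0]]]' 1 
python3 - <<'E'
from cell import *
from h import *
import cv2
s=sense();c=viewer.calibration('wrist');cv2.imwrite("pics/w2.png",viewer.grab_frame('wrist')[:,:,::-1])
print(s['eef_pos'],s['orientation'],s['force'])
np.save('c2.npy',c,allow_pickle=True)
E
```

```text
clock: 5.07
eef_pos: [0.592, -0.0351, 0.3258]
orientation: [2.252, 2.185, 0.002]
force: [5.4, -3.7, -2.0]
opening: 0.0091
finger_force: 31.1
[-0.48880495 -0.83459588  0.03888105]
clock: 5.4
eef_pos: [0.5912, -0.0344, 0.3253]
orientation: [-2.254, -2.187, 0.001]
force: [0.4, 0.2, 0.5]
opening: 0.0427
finger_force: 0.0
clock: 5.9
eef_pos: [0.5916, -0.0346, 0.4077]
orientation: [2.253, 2.186, 0.003]
force: [0.1, -0.1, -1.2]
opening: 0.0851
finger_force: 0.0
[ 0.59162699 -0.03457324  0.40768703] [2.25255344 2.18561169 0.00294661] [ 0.08938624 -0.08840915 -1.17687983]
```

View pics/w2.png

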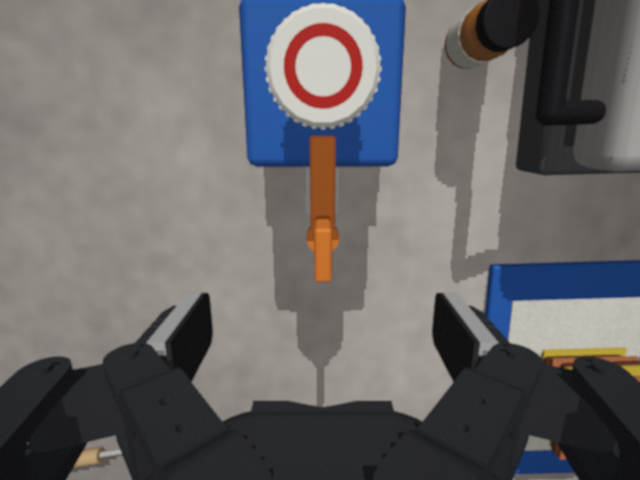

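The blade now lies across the shoulder, pointing straight at the cap. The cap's red ring is centred at (323,66), and the blade runs from (322,137) to (322,240).

```bash
python3 - <<'E'
from h import *
c=np.load('c2.npy',allow_pickle=True).item()
for u,v,z in((323,66,.2),(322,137,.144),(323,282,.18),(322,160,.133),(247,165,.133),(398,163,.133)):print(ray('',u,v,z,c).round(4))
E
```

```text
[0.5959 0.0608 0.2   ]
[0.5947 0.0295 0.144 ]
[ 0.5928 -0.0503  0.18  ]
[0.5943 0.0149 0.133 ]
[0.5454 0.0132 0.133 ]
[0.6436 0.0115 0.133 ]
```

```bash
python3 -m inch '[[[10,0.5,0,0],[20,0,0,0],[25,0,0,0],[20,0,0,0],[15,0,0,0],[5.5,0,5,0],[0,0,15,0],[0,0,20,0],[0,0,18,0],[0,0,10,0],[0,0,3,0],[0,0,0,0],[0,0,0,0]]]'; python3 -m inch '[[[0,0,0,0],[0,0,0,0],[0,0,0,0],[0,0,0,0],[0,0,0,0],[0,0,0,0],[0,0,0,0]]]' 0 70
```

```text
clock: 7.03
eef_pos: [0.5951, 0.0607, 0.3352]
orientation: [2.255, 2.187, 0.001]
force: [0.2, 0.1, 0.4]
opening: 0.0855
finger_force: 0.0
clock: 7.62
eef_pos: [0.5951, 0.0608, 0.3355]
orientation: [2.254, 2.187, 0.002]
force: [0.1, -0.8, 4.3]
opening: 0.0511
finger_force: 71.8
```

```bash
python3 -m inch '[[[0,0,2,0],[0,0,2,0],[0,0,2,0],[0,0,1,0],[0,0,0,0],[0,0,0,0],[0,0,0,0]]]'
```

```text
clock: 8.2
eef_pos: [0.5953, 0.0608, 0.3294]
orientation: [2.254, 2.187, 0.002]
force: [-2.9, -0.0, 9.8]
opening: 0.0509
finger_force: 72.3
```

```bash
python3 -m inch '[[[0,0,0.8,0],[0,0,0,-3],[0,0,0,-6],[0,0,0,-6],[0,0,0,-6],[0,0,0,-6],[0,0,0,-6],[0,0,0,-6],[0,0,0,-6],[0,0,0,-6],[0,0,0,0],[0,0,0,0]]]';python3 -c "
from cell import *;s=sense();print(s['moment'],s['joint_pos'])"
```

```text
clock: 9.2
eef_pos: [0.5954, 0.0609, 0.3289]
orientation: [1.092, 2.943, 0.001]
force: [-2.0, 0.4, 10.8]
opening: 0.051
finger_force: 72.6
[0.04175213 0.29145894 0.04641271] [-8.73843447e-02  2.04459828e-01  1.75117892e+00 -1.71827189e-04
  1.18343912e+00 -9.47860498e-01]
```

```bash
python3 -m inch '[[[0,0,0,-6],[0,0,0,-6],[0,0,0,-6],[0,0,0,-4],[0,0,0,-2],[0,0,0,0],[0,0,0,0],[0,0,0,0]]]';python3 -c "
from cell import *;s=sense();print(s['moment'])"
```

```text
clock: 9.87
eef_pos: [0.5955, 0.0608, 0.329]
orientation: [0.456, 3.105, -0.0]
force: [-1.6, -0.1, 10.8]
opening: 0.0504
finger_force: 72.5
[-0.02208555  0.17087624  0.00651572]
```

```bash
python3 -m inch '[[[0,0,-2,0],[0,0,-2,0],[0,0,-2,0],[0,0,0,0],[0,0,0,0]]]'
```

```text
clock: 10.28
eef_pos: [0.5954, 0.0608, 0.3341]
orientation: [0.457, 3.105, 0.0]
force: [1.6, -0.1, 5.3]
opening: 0.0508
finger_force: 71.9
```

```bash
python3 -m inch '[[[0,0,-2,0],[0,0,-2,0],[0,0,-2,0],[0,0,-2,0],[0,0,0,0]]]'
```

```text
clock: 10.7
eef_pos: [0.5944, 0.061, 0.3402]
orientation: [-0.457, -3.106, 0.0]
force: [0.6, -0.2, -0.3]
opening: 0.0506
finger_force: 72.6
```

No pull on the wrist, so the cap is free. I'll lift it.

```bash
python3 -m inch '[[[0,0,-5,0],[0,0,-10,0],[0,0,-15,0],[0,0,-15,0],[0,0,-15,0],[0,0,-15,0],[0,0,-10,0],[0,0,-5,0],[0,0,0,0],[0,0,0,0],[0,0,0,0],[0,0,0,0],[0,0,0,0],[0,0,0,0]]]'
python3 - <<'E'
from cell import *
import cv2,numpy as np
f=lambda n:viewer.grab_frame(n)[:,:,::-1]
a=cv2.resize(f('scene')[170:330,230:430],(400,320),interpolation=2);b=cv2.resize(f('wrist'),(400,300))
cv2.imwrite("pics/end.png",np.hstack([a,np.vstack([b,np.zeros((20,400,3),np.uint8)])]))
E
```

```text
clock: 11.87
eef_pos: [0.5948, 0.0608, 0.4302]
orientation: [-0.457, -3.107, 0.0]
force: [1.1, -0.3, -0.1]
opening: 0.0509
finger_force: 72.8
```

View pics/end.png

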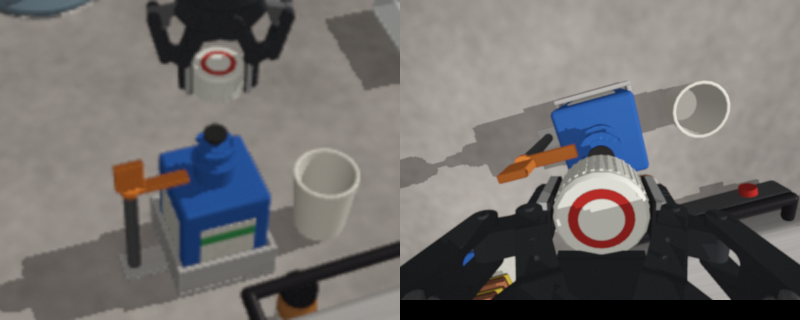

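The cap is held upright above the open neck, seen at (218,70) in the left panel. The turnbutton is still across (150,180), and the jug is standing in its holder.

```bash
python3 -c "
from cell import *;print(robot.sign_off())"
```

```text
the job is handed in; nothing more can be done
None
```

The job is handed in: the turnbutton is across and the jug is locked in its holder. The cap was pressed, twisted free and lifted, and is gripped still and upright about 90 mm above the open neck; the hand-in returned no verdict.

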